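Rotate the stock: draw the flat carton to the shelf front, new box behind

TASK

Rotate the stock on the small rack: with the fingertips on its top, press the flat carton gently (it is only cardboard, do not dent it) and draw it forward in its bay until it lies square and fully home against the rack's front lip. Then take the new small box that stands on the bench beside the rack and set it down, flat on the board and not dropped, in the space freed behind the carton. Leave the other stock as it is.

Things in the scene. Friction and masses are not known exactly. Their poses are not given: they have to be found in the camera images.
- rack: fixed one-tier bench rack of black slotted angle with a beige steel board. Origin on the bench under the board's middle; x from the open front (robot side) to the back, y left, z up. Board top at z 100 mm. Dividers, 4 mm thick and 45 mm above the board, at y -174, 0, 174 mm make two bays 170 mm wide, middles at y +-87 mm. Uprights at the corners within x +-150, y +-182 mm, 130 mm high in front, 170 behind
- lip (a point): middle of the front lip's inner face at board level (x -143, z 100 mm from the rack's origin); the lip runs along the rack's y over both bays, is 3 mm thick and stands 16 mm above the board
- back_stop (a point): middle of the back stop's inner face at board level (x 143, z 100 mm from the rack's origin); it runs along the rack's y and stands 50 mm above the board
- flat_carton: the flat brown cardboard carton, 140 mm (its x) by 150 mm (its y), 0.5 to 1.0 kg, loose on the board at the back of either bay, nearly square, 4 to 9 mm short of the back stop. Origin at the centre of its underside, axes as the rack's. Its level lid rests on the contents, so its top is 38 to 58 mm (unknown) above the origin and gives about 1 mm per 14 N. Pressed with 14 to 20 N it follows the fingers; over 30 N dents it
- new_box_mid (a point): centre (half-way up) of the new small cardboard box that goes behind the flat carton: 100 mm (its x) by 60 mm (its y) by 52 mm high, 0.25 kg, loose on the bench to the left or right of the rack
- tall_carton: brown cardboard carton 140 by 120 by 75 mm high in the rack's other bay, to be left alone; origin at the centre of its underside
- tin: upright steel tin, 68 mm across and 75 mm high, on the bench on the other side of the rack from the new box, to be left alone; origin at the centre of its underside
- parts_bin: black plastic bin of brass fittings, 170 by 260 by 85 mm high, on the bench well to the left, to be left alone; origin at the centre of its underside
Mind the look-alikes: they are no part of the job. Leave any yellow look-alike of the part that bears new_box_mid alone. What is shaped like the flat_carton but yellow is not meant.

How it is judged:
On the way:
1. the flat carton is drawn forward until it lies square against the front lip (x of flat_carton in the frame of rack below -0.07 m and z of flat_carton in the frame of rack below 0.103 m and angle between the x axis of flat_carton and the x axis of rack, either way round below 0.03 rad), for 0.2 s.
At the end, for the whole second after the job is handed in: The flat carton lies flat on the board with its front within 3 mm of the lip and square to it within 0.03 rad; the new box stands flat on the board behind it in the same bay, released and at rest (all of step 1 and x of new_box_mid in the frame of rack above 0 m and z of new_box_mid in the frame of rack between 0.122 and 0.13 m and y of new_box_mid in the frame of flat_carton between -0.07 and 0.07 m and angle between new_box_mid's own z axis and vertical below 0.06 rad and linear speed of each of new_box, flat_carton below 0.02 m/s); the robot touches nothing.
It fails at once if the flat carton is pressed or pushed with more than 30 N (contact force between any of the fingers, the arm and flat_carton above 30 N).
It fails at once if the new box is dropped (contact force between new_box and anything else below 0.05 N and linear speed of new_box above 0.45 m/s).
It fails at once if other stock is shifted by more than 15 mm (distance of any of tall_carton, tin, parts_bin from where it was at the start of the episode above 0.015 m).
It also fails if it takes over 72 s, if anything falls off the work surface, if the arm or the gripper's body presses on something with over 40 N, if the wrist force passes 120 N, or if a joint passes its speed limit or range.

ROBOT

A 7-joint arm with a two-finger parallel gripper is mounted at the origin on the work surface. World frame = base frame: x ahead of the robot, y to its left, z up, the work surface at z = 0. Lengths are in m, angles in rad, forces in N, time in s.
With the tool pointing down it reaches from about 0.35 to 0.9 m from the base axis. Payload 8.1 kg.
Tool frame: the origin (TCP) lies at the centre of the arm's flange, where the gripper is bolted on; the fingertips stand 178 mm ahead of it and the grasp point (between the pads) lies 159 mm ahead of it; x points along the fingers, z is the direction in which the jaws open and shut, and the axes are right-handed (so a half turn about x gives the same grasp; the last joint's range is limited). The gripper opens to 92 mm and grips with 3 to 60 N. Pads are 19 mm wide; open, the fingers measure 130 mm over their backs; the gripper's body (75 mm by 190 mm) begins 47 mm behind the grasp point.
Start: joints at [-1.309, 0.434, 0.025, 1.573, -0.012, 1.134, -0.075], TCP at [0.223, 0.584, 0.405] pointing down, gripper open.
Joint ranges: [-2.62, 2.62], [-0.44, 2.09], [-1.27, 1.32], [0.08, 2.57], [-1.32, 4.46], [0.12, 2], [-2.74, 2.74]. Speed limits (rad/s): [2.22, 2.22, 3.01, 3.01, 3.14, 3.14, 3.14].

INTERFACE

Orientations are given as a rotation vector (axis times angle).
In Python, from cell import arm, get_image, search_frame, pinpoint gives the robot as it stands.
- The arm moves only by the tool arm_command, never from a script. Its argument "motion" is a list of rows, each a list of 7 numbers: the finger opening in mm, from 0 to 91.8, then the shift along the tool's x, y, z in mm, then the turn, a rotation vector about the tool's x, y, z in degrees. In form: [[fingers, x, y, z, ax, ay, az], ...]. A call has 1 to 5 rows; each row shifts and turns the commanded pose from where the row before left it, along the tool's axes as they then stand; what a row does not reach is not made up. A row lasts 1/8 s, in which the tool goes at most 62.5 mm and 10.7 degrees, less where a joint would pass 70% of its speed; a pose out of reach is approached as far as the arm can. A call with a gripper value outside its range is refused whole. The fingers move at their own pace and stop on an object; "newtons" is the grip in N (left out, the last holds). Time passes only in rows, so rows that do not move let the fingers close. It gives the time, the measured TCP pose, the force and the opening at its end, in the units of the state.
- arm.observe(): the state, without advancing time (a new reading comes with each control period).
- get_image(name): name is "scene" or "top"; returns a dict with "frame" (400x640x3 uint8, red, green, blue), "range_z" (400x640 float32, m along the optical axis (not along the pixel's ray), 0 where there is no reading), "K" (3x3 intrinsics, pixels), "origin" and "rotation" of the camera in the world. Camera axes: x right, y down, z forward; pixel columns grow to the right and rows downward; lengths in m; the calibration is good to about 2 mm. A picture is of the moment at which its call begins.
- arm.sign_off(): hands the job in, once; it reports no verdict.
Trained networks look in the newest picture that a camera, given by its name, has taken for a name from the list of things; names that differ only in an ending like _2 or _b are one class to them, and where a whole thing is asked for, a point or a joint stands for the part that bears it (a point fixed in the world has none). Each returns a list of dicts, best first, with "p" (0 to 1); they miss things now and then, are a little off and sometimes report something else, mostly with a low value. They report only what shows in the picture. A call takes as long as a camera call. They do not tell look-alikes from the thing itself.
- search_frame(camera, target): "point" ([x, y, z] in m, in world coordinates, good to about 4 mm: the middle of the surface that is visible of it).
- pinpoint(camera, target): "point" ([x, y, z] in m, in world coordinates, good to about 4 mm: a listed point, or the origin of a listed thing).
The state is a dict: "clock": time; "joints": joint angles; "dq": joint speeds; "joint_efforts": joint torques, N m; "position": TCP position; "ee_rot": TCP orientation; "force": force on the tool from outside, world axes, zero at the start; "ft_torque": the same for the moment, N m; "width": opening from 0.0 (shut) to 1.0 (fully open).
Only numpy, scipy, OpenCV 4.12 (cv2) and the standard library are available. Lean on these libraries where they do the work, as an engineer would, in place of code of your own. Each camera call takes 0.05 s, during which the arm holds its last target. There are 200 camera calls.

## Working session

There is one attempt and no reset: what is moved stays moved. The work goes in short steps, Python scripts to look and compute and a tool call to move; the robot and the scene stay as the last step left them, time stands still between calls to the robot, and variables do not carry over. Pictures are saved under pics/ and viewed, about 8 in all and at most 12, crops included, and the job is handed in when it is done.

Besides the shell and the picture viewer there is one more tool, called after ">>>" as name(argument=value, ...) on one line, values as JSON. arm_command: Moves the arm, as the interface text tells. Its arguments: {"type":"object","properties":{"motion":{"type":"array"},"newtons":{"type":"number"}},"required":["motion"]}

```bash
mkdir -p pics; ls; python3 - <<'E'
from cell import arm,get_image,search_frame,pinpoint
import cv2,numpy as np
np.set_printoptions(precision=4,suppress=True)
s=arm.observe();print({k:np.round(v,4) for k,v in s.items()})
for c in("top","scene"):
    d=get_image(c);cv2.imwrite(f"pics/{c}0.png",d["frame"][:,:,::-1]);print(c,d["K"],d["origin"],d["rotation"])
    for t in("rack","lip","back_stop","flat_carton","new_box_mid","tall_carton","tin","parts_bin"):
        print(t,[(np.round(r["point"],3),round(r["p"],2)) for r in pinpoint(c,t)[:3]], [(np.round(r["point"],3),round(r["p"],2)) for r in search_frame(c,t)[:3]] if t in("flat_carton","new_box_mid") else "")
E
```

```text
pics
{'clock': np.float64(0.0), 'joints': array([-1.3086,  0.4352,  0.0249,  1.5741, -0.0116,  1.134 , -0.0751]), 'dq': array([-0.0016, -0.0009, -0.0017, -0.0004, -0.0019, -0.0003,  0.0002]), 'joint_efforts': array([  0.0006, -66.7842,   0.9851, -31.4461,  -0.0605,   0.043 ,
         0.0002]), 'position': array([0.2229, 0.5836, 0.404 ]), 'ee_rot': array([-0.9374,  1.3612,  0.9358]), 'force': array([-0.6505, -0.2631,  0.4791]), 'ft_torque': array([ 0.0199, -0.0223, -0.0117]), 'width': np.float64(1.0022)}
top [[376.0722   0.     314.5318]
 [  0.     376.0722 205.7713]
 [  0.       0.       1.    ]] [0.4955 0.0489 1.4376] [-2.1791  2.1682 -0.0766]
rack [(array([ 0.595, -0.016,  0.002]), 0.59)] 
lip [(array([ 0.444, -0.026,  0.101]), 0.57), (array([0.653, 0.073, 0.1  ]), 0.16)] 
back_stop [(array([ 0.733, -0.012,  0.098]), 0.76)] 
flat_carton [(array([ 0.77 , -0.365,  0.002]), 0.68)] [(array([ 0.769, -0.363,  0.042]), 0.88), (array([ 0.661, -0.106,  0.146]), 0.76)]
new_box_mid [(array([ 0.528, -0.47 ,  0.021]), 0.85), (array([ 0.543, -0.316,  0.022]), 0.63)] [(array([ 0.544, -0.311,  0.0
[... 335 characters left out ...]
602  1.1679]
rack [(array([ 0.47 ,  0.55 , -0.001]), 0.48)] 
lip [(array([ 0.444, -0.028,  0.1  ]), 0.63)] 
back_stop [(array([ 0.733, -0.011,  0.097]), 0.85)] 
flat_carton [(array([ 0.66 , -0.105,  0.1  ]), 0.8), (array([ 0.774, -0.361, -0.   ]), 0.76)] [(array([ 0.786, -0.34 ,  0.042]), 0.88), (array([ 0.668, -0.099,  0.147]), 0.6)]
new_box_mid [(array([ 0.547, -0.319,  0.027]), 0.57), (array([ 0.531, -0.471,  0.023]), 0.57)] [(array([0.673, 0.067, 0.099]), 0.71), (array([ 0.558, -0.336,  0.057]), 0.67), (array([ 0.543, -0.453,  0.043]), 0.56)]
tall_carton [(array([0.651, 0.076, 0.102]), 0.61)] 
tin [(array([0.544, 0.255, 0.001]), 0.67)] 
parts_bin [(array([ 0.466,  0.55 , -0.001]), 0.81)]
```

```bash
python3 - <<'E'
import cv2,numpy as np
im=cv2.imread("pics/top0.png")
cv2.imwrite("pics/top0c.png",cv2.resize(im[100:320,230:530],None,fx=2.6,fy=2.6,interpolation=cv2.INTER_CUBIC))
E
```

```text
(no output)
```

View pics/top0c.png

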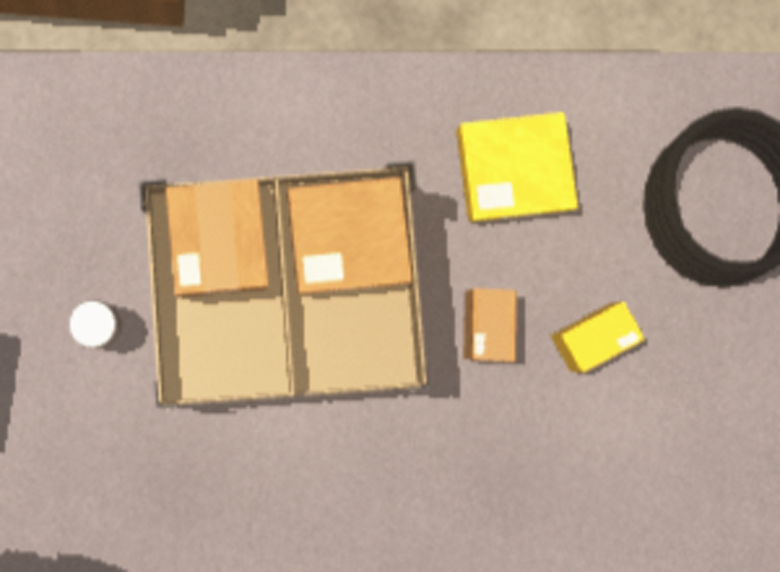

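View pics/scene0.png

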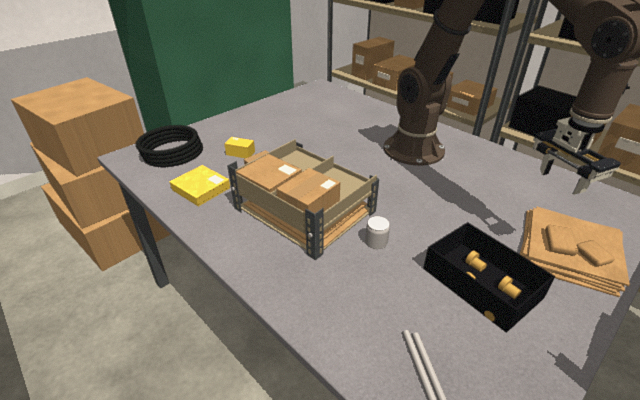

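The top crop shows the brown flat carton at about (350,233), in the right-hand bay. The brown small box is at (492,325) and its yellow look-alike at (600,337). The large yellow flat carton at (518,167) is also a look-alike. The brown ones fit the description. Next I'll measure them with depth.

```bash
cat > h.py <<'E'
from cell import arm,get_image,search_frame,pinpoint
import cv2,numpy as np
from scipy.spatial.transform import Rotation as R
np.set_printoptions(precision=4,suppress=True)
def cloud(c="top"):
    d=get_image(c);K=np.array(d["K"]);z=d["range_z"]
    v,u=np.mgrid[:400,:640]
    p=np.stack([(u-K[0,2])/K[0,0]*z,(v-K[1,2])/K[1,1]*z,z],-1)
    rot=np.array(d["rotation"]);M=rot if rot.shape==(3,3) else R.from_rotvec(rot).as_matrix()
    w=p@M.T+np.array(d["origin"]);w[z==0]=np.nan
    return d["frame"],w
def rect(w,mask,name):
    mask=cv2.morphologyEx(mask.astype(np.uint8),cv2.MORPH_OPEN,np.ones((3,3)))
    n,l,st,_=cv2.connectedComponentsWithStats(mask)
    if n<2: print(name,"none");return
    k=1+st[1:,4].argmax();q=w[l==k]
    r=cv2.minAreaRect((q[:,:2]*1000).astype(np.float32))
    print(name,"n",len(q),"z",np.nanmedian(q[:,2]),"ctr",r[0],"size",r[1],"ang",r[2]);return q
def box(w,x0,x1,y0,y1,z0,z1):
    X,Y,Z=w[...,0],w[...,1],w[...,2]
    return (X>x0)&(X<x1)&(Y>y0)&(Y<y1)&(Z>z0)&(Z<z1)
E
python3 - <<'E'
from h import *
f,w=cloud()
rect(w,box(w,.52,.76,-.185,-.022,.13,.18),"flat")
rect(w,box(w,.46,.65,-.38,-.25,.035,.07),"new")
rect(w,box(w,.52,.76,-.005,.15,.16,.2),"tall")
rect(w,box(w,.48,.62,.2,.3,.06,.09),"tin")
rect(w,box(w,.40,.80,-.27,.24,.06,.19),"rack")
for t,y in(("rightbay",-.11),("leftbay",.06)):
    rect(w,box(w,.44,.6,y-.08,y+.08,.09,.104),t)
# divider top / lip, in rack frame
a=.0536;o=np.array([.5885,-.019]);c,s=np.cos(a),np.sin(a)
X=(w[...,:2]-o)@np.array([[c,-s],[s,c]])
m=box(w,.4,.8,-.25,.22,.136,.155)&(abs(X[...,0])<.13)
for y0 in(-.174,0,.174):
    k=m&(abs(X[...,1]-y0)<.008)&(X[...,0]<0);q=X[k];print("div",y0,len(q),q.mean(0),np.polyfit(q[:,0],q[:,1],1))
m=box(w,.4,.8,-.25,.22,.11,.122)&(abs(X[...,0]+.143)<.02);q=X[m];print("lip",len(q),q.mean(0),np.polyfit(q[:,1],q[:,0],1),np.percentile(q[:,0],[5,95]))
E
```

```text
flat n 1779 z 0.1454951035640515 ctr (658.6744995117188, -109.22549438476562) size (141.71539306640625, 156.60086059570312) ang 5.751905918121338
new n 475 z 0.05160147569713347 ctr (543.4940185546875, -320.7344970703125) size (63.51163864135742, 100.10604095458984) ang 88.16687774658203
tall n 1475 z 0.1745266254254445 ctr (652.3887939453125, 70.01595306396484) size (141.2462615966797, 120.99240112304688) ang 5.408255100250244
tin n 254 z 0.07393354018686471 ctr (540.9960327148438, 244.0974884033203) size (58.59347915649414, 62.469932556152344) ang 1.5506677627563477
rack n 8740 z 0.10533055702114125 ctr (588.8184204101562, -19.961837768554688) size (303.3404235839844, 361.7778015136719) ang 4.355866432189941
rightbay n 1570 z 0.09925075683939333 ctr (522.726806640625, -112.3045883178711) size (135.2208709716797, 164.837158203125) ang 4.598939895629883
leftbay n 1655 z 0.09924812148193585 ctr (520.026611328125, 59.316856384277344) size (156.04754638671875, 157.1611328125) ang 0.5729690790176392
div -0.174 66 [-0.0635 -0.1755] [ 0.0297 -0.1736]
div 0 51 [-0.0661 -0.002 ] [ 0.0242 -0.0004]
div 0.174 49 [-0.068   0.1714] [0.0229 0.1729]
lip 101 [-0.1417 -0.002 ] [-0.0225 -0.1418] [-0.1463 -0.1379]
```

```bash
cat >> h.py <<'E'
A=.0768;O=np.array([.5895,-.0200])
def r2w(x,y): return O+np.array([np.cos(A)*x-np.sin(A)*y,np.sin(A)*x+np.cos(A)*y])
def w2r(p): d=np.array(p)[:2]-O;return np.array([np.cos(A)*d[0]+np.sin(A)*d[1],-np.sin(A)*d[0]+np.cos(A)*d[1]])
def goal(x,y,z,zdir):  # tool x down, tool z along yaw zdir
    zx=np.array([np.cos(zdir),np.sin(zdir),0]);xx=np.array([0,0,-1.])
    return np.array([x,y,z]),np.stack([xx,np.cross(zx,xx),zx],1)
def delta(p,M,s=None):
    s=s or arm.observe();M0=R.from_rotvec(s["ee_rot"]).as_matrix()
    print("pos",s["position"],"tool z yaw",np.degrees(np.arctan2(M0[1,2],M0[0,2])),"tilt",M0[:,0])
    print("shift mm",(M0.T@(p-s["position"]))*1000,"turn deg",np.degrees(R.from_matrix(M0.T@M).as_rotvec()))
E
python3 - <<'E'
from h import *
p=r2w(65,-91) if 0 else r2w(.065,-.091);print(p)
for z in(np.pi/2,-np.pi/2): delta(*goal(p[0],p[1],.40,A+z))
E
```

```text
[ 0.6613 -0.1057]
pos [0.223  0.5839 0.4048] tool z yaw 69.09422034363025 tilt [ 0.      0.0001 -1.    ]
shift mm [   4.743  -655.4891 -487.8207] turn deg [-25.3061   0.0033   0.002 ]
pos [0.223  0.5839 0.4048] tool z yaw 69.09422034363025 tilt [ 0.      0.0001 -1.    ]
shift mm [   4.743  -655.4891 -487.8207] turn deg [154.6939   0.0027  -0.0045]
```

>>> arm_command(motion=[[91.8,0,0,0,-10,0,0],[91.8,0,0,0,-10,0,0],[91.8,0,0,0,-5.3,0,0],[91.8,0,-24,-45,0,0,0],[91.8,0,-24,-45,0,0,0]])

```text
clock: 1.78
position: [0.2782, 0.497, 0.4045]
ee_rot: [-1.266, 1.171, 1.266]
force: [1.0, 0.8, -0.5]
width: 0.997
```

>>> arm_command(motion=[[91.8,0,-24,-45,0,0,0],[91.8,0,-24,-45,0,0,0],[91.8,0,-24,-45,0,0,0],[91.8,0,-24,-45,0,0,0],[91.8,0,-24,-45,0,0,0]])

```text
clock: 2.4
position: [0.4154, 0.2811, 0.405]
ee_rot: [-1.265, 1.171, 1.265]
force: [1.3, 0.5, -0.3]
width: 1.002
```

>>> arm_command(motion=[[91.8,0,-24,-45,0,0,0],[91.8,0,-24,-45,0,0,0],[91.8,0,-24,-45,0,0,0],[91.8,0,-24,-45,0,0,0],[91.8,0,-24,-45,0,0,0]])

```text
clock: 3.02
position: [0.5523, 0.0661, 0.405]
ee_rot: [-1.266, 1.171, 1.265]
force: [0.6, 1.0, 0.2]
width: 1.003
```

```bash
python3 - <<'E'
from h import *
p=r2w(.065,-.091)
delta(*goal(p[0],p[1],.40,A+np.pi/2));s=arm.observe();print(s["joints"],s["force"],s["clock"])
E
```

```text
pos [0.5523 0.0661 0.405 ] tool z yaw 94.4062118710515 tilt [ 0.0006  0.0003 -1.    ]
shift mm [   4.9991  -95.4958 -179.7174] turn deg [0.0059 0.0156 0.0368]
[-0.3524  0.3213  0.1806  1.7544 -0.0649  1.071   1.4979] [0.6275 1.0019 0.2478] 3.025
```

>>> arm_command(motion=[[91.8,0,-24,-45,0,0,0],[91.8,0,-24,-45,0,0,0],[91.8,0,-24,-45,0,0,0],[91.8,0,-23.5,-45,0,0,0],[91.8,30,0,0,0,0,0]])

```text
clock: 3.65
position: [0.6621, -0.11, 0.3762]
ee_rot: [-1.266, 1.174, 1.256]
force: [0.4, 1.0, -0.5]
width: 0.998
```

>>> arm_command(motion=[[91.8,25,0,0,0,0,0],[91.8,13,0,0,0,0,0],[91.8,5,0,0,0,0,0],[91.8,0,0,0,0,0,0]])

```text
clock: 4.15
position: [0.6607, -0.1045, 0.3323]
ee_rot: [-1.266, 1.171, 1.265]
force: [-0.3, -0.4, 0.0]
width: 1.002
```

>>> arm_command(motion=[[91.8,1,0,0,0,0,0],[91.8,1,0,0,0,0,0],[91.8,1,0,0,0,0,0],[91.8,0,0,0,0,0,0]])

```text
clock: 4.65
position: [0.6605, -0.1046, 0.3288]
ee_rot: [-1.265, 1.172, 1.265]
force: [0.1, -0.0, -0.4]
width: 1.0
```

>>> arm_command(motion=[[91.8,1,0,0,0,0,0],[91.8,1,0,0,0,0,0],[91.8,0,0,0,0,0,0]])

```text
clock: 5.03
position: [0.6605, -0.1046, 0.3266]
ee_rot: [-1.265, 1.172, 1.266]
force: [-0.1, -0.0, 0.2]
width: 1.0
```

>>> arm_command(motion=[[91.8,1,0,0,0,0,0],[91.8,0,0,0,0,0,0]])

```text
clock: 5.28
position: [0.6605, -0.1047, 0.3256]
ee_rot: [-1.265, 1.172, 1.266]
force: [-0.2, 0.2, -0.2]
width: 1.0
```

>>> arm_command(motion=[[91.8,1,0,0,0,0,0],[91.8,0,0,0,0,0,0]])

```text
clock: 5.52
position: [0.6605, -0.1046, 0.3247]
ee_rot: [-1.265, 1.172, 1.266]
force: [-0.3, -0.0, -0.2]
width: 1.002
```

>>> arm_command(motion=[[91.8,0.7,0,0,0,0,0],[91.8,0,0,0,0,0,0]])

```text
clock: 5.78
position: [0.6605, -0.1047, 0.3244]
ee_rot: [-1.266, 1.172, 1.265]
force: [-1.8, 0.7, 2.8]
width: 0.997
```

>>> arm_command(motion=[[91.8,0.5,0,0,0,0,0],[91.8,0,0,0,0,0,0]])

```text
clock: 6.02
position: [0.6605, -0.1046, 0.3241]
ee_rot: [-1.266, 1.172, 1.265]
force: [-1.9, 0.7, 6.3]
width: 1.0
```

>>> arm_command(motion=[[91.8,0.8,0,0,0,0,0],[91.8,0,0,0,0,0,0]])

```text
clock: 6.28
position: [0.6607, -0.1047, 0.3238]
ee_rot: [-1.266, 1.171, 1.264]
force: [-2.8, 0.7, 9.3]
width: 0.996
```

>>> arm_command(motion=[[91.8,0.6,0,0,0,0,0],[91.8,0,0,0,0,0,0]])

```text
clock: 6.52
position: [0.6608, -0.1047, 0.3237]
ee_rot: [-1.266, 1.171, 1.264]
force: [-4.2, 0.0, 13.0]
width: 0.998
```

>>> arm_command(motion=[[91.8,0.8,0,0,0,0,0],[91.8,0,0,0,0,0,0]])

```text
clock: 6.78
position: [0.661, -0.1048, 0.3234]
ee_rot: [-1.267, 1.17, 1.263]
force: [-4.5, 0.1, 15.4]
width: 1.004
```

>>> arm_command(motion=[[91.8,0,1,0,0,0,0],[91.8,0,2,0,0,0,0],[91.8,0,2,0,0,0,0]])

```text
clock: 7.15
position: [0.6572, -0.105, 0.3237]
ee_rot: [-1.269, 1.167, 1.26]
force: [3.4, -0.1, 11.5]
width: 1.003
```

>>> arm_command(motion=[[91.8,0,2,0,0,0,0],[91.8,0,3,0,0,0,0],[91.8,0,3,0,0,0,0]])

```text
clock: 7.52
position: [0.6493, -0.1057, 0.3237]
ee_rot: [-1.269, 1.167, 1.26]
force: [3.8, 0.1, 11.8]
width: 1.003
```

>>> arm_command(motion=[[91.8,0.6,0,0,0,0,0],[91.8,0.4,0,0,0,0,0],[91.8,0,0,0,0,0,0]])

```text
clock: 7.9
position: [0.649, -0.1057, 0.3232]
ee_rot: [-1.269, 1.168, 1.261]
force: [-0.2, 1.0, 17.2]
width: 0.994
```

>>> arm_command(motion=[[91.8,0,2,0,0,0,0],[91.8,0,3,0,0,0,0],[91.8,0,4,0,0,0,0],[91.8,0,4,0,0,0,0]])

```text
clock: 8.4
position: [0.6368, -0.1067, 0.3234]
ee_rot: [-1.27, 1.166, 1.259]
force: [3.8, 0.9, 15.0]
width: 0.999
```

```bash
python3 - <<'E'
from h import *
f,w=cloud("scene");f2,w2=cloud("top")
cv2.imwrite("pics/a.png",np.hstack([cv2.resize(f[130:260,210:390],None,fx=2.2,fy=2.2,interpolation=cv2.INTER_CUBIC),cv2.resize(f2[150:280,270:430],None,fx=2.2,fy=2.2,interpolation=cv2.INTER_CUBIC)])[:,:,::-1])
for c in("scene","top"):print([(r["point"],w2r(r["point"]),r["p"]) for r in pinpoint(c,"flat_carton")])
print(arm.observe()["position"],arm.observe()["force"],w2r(arm.observe()["position"]))
E
```

```text
[([0.6369, -0.1086, 0.101], array([ 0.0405, -0.092 ]), 0.96), ([0.7708, -0.362, 0.0017], array([ 0.1545, -0.3549]), 0.65)]
[([0.6376, -0.1072, 0.0974], array([ 0.0413, -0.0906]), 0.75)]
[ 0.6364 -0.1068  0.3233] [ 1.1774  1.1485 15.9874] [ 0.0401 -0.0901]
```

View pics/a.png

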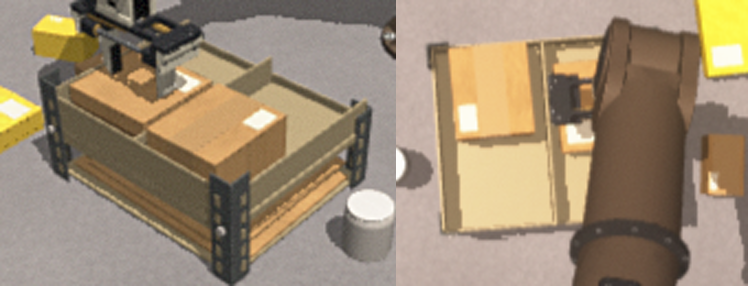

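The carton is following the fingers (left crop; its centre now reads x ≈ 41 mm). I'll keep drawing.

>>> arm_command(motion=[[91.8,0.1,4,0,0,0,0],[91.8,0,5,0,0,0,0],[91.8,0,6,0,0,0,0],[91.8,0,6,0,0,0,0],[91.8,0,5,0,0,0,0]])

```text
clock: 9.22
position: [0.6109, -0.1087, 0.3233]
ee_rot: [-1.27, 1.166, 1.259]
force: [3.5, 0.3, 14.7]
width: 1.001
```

>>> arm_command(motion=[[91.8,0,6,0,0,0,0],[91.8,0,6,0,0,0,0],[91.8,0,6,0,0,0,0],[91.8,0,6,0,0,0,0]])

```text
clock: 9.72
position: [0.5871, -0.1106, 0.3233]
ee_rot: [-1.271, 1.166, 1.258]
force: [3.1, 0.3, 15.7]
width: 0.999
```

>>> arm_command(motion=[[91.8,0,6,0,0,0,0],[91.8,0,6,0,0,0,0],[91.8,0,6,0,0,0,0],[91.8,0,6,0,0,0,0]])

```text
clock: 10.22
position: [0.5632, -0.1125, 0.3232]
ee_rot: [-1.271, 1.166, 1.258]
force: [3.6, 0.8, 16.5]
width: 1.004
```

>>> arm_command(motion=[[91.8,0,6,0,0,0,0],[91.8,0,6,0,0,0,0],[91.8,0,5,0,0,0,0],[91.8,0,3,0,0,0,0]])

```text
clock: 10.72
position: [0.5433, -0.1141, 0.3232]
ee_rot: [-1.271, 1.166, 1.258]
force: [4.2, 1.2, 17.0]
width: 1.005
```

```bash
python3 - <<'E'
from h import *
f,w=cloud("scene");cloud("top")
for c in("scene","top"):print([(r["point"],w2r(r["point"]),r["p"]) for r in pinpoint(c,"flat_carton")])
print(arm.observe()["force"],w2r(arm.observe()["position"]))
E
```

```text
[([0.5425, -0.1157, 0.1009], array([-0.0542, -0.0918]), 0.78), ([0.7716, -0.3619, 0.0041], array([ 0.1553, -0.3549]), 0.7)]
[([0.7705, -0.3653, 0.0045], array([ 0.154 , -0.3582]), 0.86), ([0.544, -0.1162, 0.0984], array([-0.0527, -0.0924]), 0.76)]
[ 2.57    1.867  18.0977] [-0.0534 -0.0903]
```

>>> arm_command(motion=[[91.8,-0.2,3,0,0,0,0],[91.8,0,4,0,0,0,0],[91.8,0,4,0,0,0,0],[91.8,0,2,0,0,0,0]])

```text
clock: 11.42
position: [0.5303, -0.115, 0.3232]
ee_rot: [-1.27, 1.166, 1.258]
force: [4.2, -0.3, 16.6]
width: 1.003
```

>>> arm_command(motion=[[91.8,0,1.5,0,0,0,0],[91.8,0,1.5,0,0,0,0]])

```text
clock: 11.68
position: [0.5275, -0.1152, 0.3232]
ee_rot: [-1.271, 1.166, 1.258]
force: [4.4, 0.1, 17.3]
width: 1.0
```

>>> arm_command(motion=[[91.8,0,1.5,0,0,0,0],[91.8,0,1.5,0,0,0,0]])

```text
clock: 11.92
position: [0.5253, -0.1156, 0.3234]
ee_rot: [-1.272, 1.165, 1.256]
force: [8.3, -1.2, 12.6]
width: 0.996
```

>>> arm_command(motion=[[91.8,0.2,1.5,0,0,0,0],[91.8,0,1,0,0,0,0]])

```text
clock: 12.18
position: [0.5231, -0.1159, 0.3234]
ee_rot: [-1.272, 1.164, 1.255]
force: [8.6, -0.5, 13.9]
width: 1.001
```

>>> arm_command(motion=[[91.8,0,1,0,0,0,0],[91.8,0,1,0,0,0,0]])

```text
clock: 12.42
position: [0.5213, -0.1159, 0.3234]
ee_rot: [-1.272, 1.164, 1.255]
force: [9.7, 0.3, 12.5]
width: 1.009
```

```bash
python3 - <<'E'
from h import *
s=arm.observe();print(s["force"],s["ft_torque"],w2r(s["position"]))
E
```

```text
[ 9.6868  0.2567 12.52  ] [ 0.3019 -2.1857 -0.1991] [-0.0754 -0.0903]
```

>>> arm_command(motion=[[91.8,-2,-2,0,0,0,0],[91.8,-15,0,0,0,0,0],[91.8,-40,0,0,0,0,0],[91.8,-25,0,-10,0,0,0],[91.8,0,0,-45,0,0,0]])

```text
clock: 13.05
position: [0.5244, -0.1685, 0.4048]
ee_rot: [-1.27, 1.166, 1.267]
force: [0.7, 0.0, -0.6]
width: 0.999
```

>>> arm_command(motion=[[91.8,0,-5,-50,3,0,0],[91.8,0,0,-50,3.2,0,0],[91.8,0,0,-51,0,0,0],[91.8,0,0,0,0,0,0]])

```text
clock: 13.55
position: [0.53, -0.3254, 0.4025]
ee_rot: [-1.182, 1.23, 1.181]
force: [0.5, 0.1, -0.1]
width: 0.998
```

```bash
python3 - <<'E'
from h import *
f,w=cloud("scene");f2,w2=cloud("top")
cv2.imwrite("pics/b.png",np.hstack([cv2.resize(f[110:240,190:370],None,fx=2.1,fy=2.1,interpolation=cv2.INTER_CUBIC),cv2.resize(f2[150:280,270:450],None,fx=2.1,fy=2.1,interpolation=cv2.INTER_CUBIC)])[:,:,::-1])
for c in("scene","top"):
  for t in("flat_carton","new_box_mid"):print(c,t,[(np.array(r["point"]),w2r(r["point"]),r["p"]) for r in pinpoint(c,t)])
rect(w2,box(w2,.42,.64,-.2,-.03,.13,.17),"flat")
rect(w2,box(w2,.46,.65,-.38,-.25,.035,.07),"new")
delta(*goal(.5435,-.3207,.40,np.radians(88.2)))
print(arm.observe()["force"],arm.observe()["joints"])
E
```

```text
scene flat_carton [(array([ 0.7714, -0.3629, -0.0018]), array([ 0.1551, -0.3558]), 0.74), (array([ 0.5273, -0.1165,  0.1029]), array([-0.0694, -0.0914]), 0.7)]
scene new_box_mid [(array([ 0.5287, -0.4691,  0.0274]), array([-0.0951, -0.4431]), 0.67), (array([ 0.5443, -0.3186,  0.0276]), array([-0.068 , -0.2943]), 0.62)]
top flat_carton [(array([ 0.5268, -0.1188,  0.101 ]), array([-0.0701, -0.0937]), 0.62), (array([ 0.7704, -0.365 ,  0.0013]), array([ 0.1539, -0.3579]), 0.62)]
top new_box_mid [(array([ 0.5442, -0.3167,  0.0222]), array([-0.0679, -0.2923]), 0.57)]
flat n 1865 z 0.1455211060239543 ctr (525.50830078125, -122.10184478759766) size (140.9559783935547, 158.64495849609375) ang 4.278526306152344
new n 81 z 0.04980331956764483 ctr (544.7437133789062, -292.6763610839844) size (9.203751564025879, 96.11226654052734) ang 89.41510009765625
pos [ 0.5325 -0.3193  0.4024] tool z yaw 88.31856068948501 tilt [ 0.0001  0.0009 -1.    ]
shift mm [  2.3657 -11.0717  -1.1211] turn deg [0.1186 0.0489 0.0043]
[ 0.6813 -1.0704 -0.9896] [ 0.2294  0.4366  0.3276  1.6062 -0.1523  1.1242  2.1358]
```

View pics/b.png

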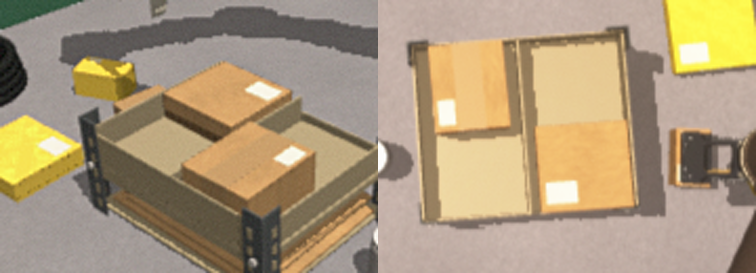

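```bash
python3 - <<'E'
from h import *
f,w=cloud("top")
X=(w[...,:2]-O)@np.array([[np.cos(A),-np.sin(A)],[np.sin(A),np.cos(A)]]);Z=w[...,2]
ok=np.isfinite(Z)
def edge(lo,hi,zlo,zhi,y0,y1,ext):
    ys=np.arange(y0,y1,.004);o=[]
    for y in ys:
        m=ok&(abs(X[...,1]-y)<.002)&(X[...,0]>lo)&(X[...,0]<hi)&(Z>zlo)&(Z<zhi)
        o.append(ext(X[m][:,0]) if m.any() else np.nan)
    o=np.array(o);g=np.isfinite(o);p=np.polyfit(ys[g],o[g],1);print("slope %.4f mid %.4f med %.4f n %d"%(p[0],np.polyval(p,(y0+y1)/2),np.median(o[g]),g.sum()))
print("flat front/back");edge(-.16,.02,.139,.152,-.155,-.03,np.min);edge(-.16,.02,.139,.152,-.155,-.03,np.max)
print("lip right bay min/max");edge(-.165,-.13,.106,.124,-.155,-.03,np.min);edge(-.165,-.13,.106,.124,-.155,-.03,np.max)
print("lip left bay min/max");edge(-.165,-.13,.106,.124,.02,.16,np.min);edge(-.165,-.13,.106,.124,.02,.16,np.max)
print("backstop right/left");edge(.12,.165,.14,.156,-.155,-.03,np.min);edge(.12,.165,.14,.156,-.155,-.03,np.max);
print("flat sides")
for x in(-.12,-.09,-.06,-.03):
    m=ok&(abs(X[...,0]-x)<.01)&(Z>.139)&(Z<.152)&(X[...,1]<.01)&(X[...,1]>-.19);y=np.sort(X[m][:,1]);print(x,y.min(),y.max(),"gaps",[(y[i],y[i+1]) for i in range(len(y)-1) if y[i+1]-y[i]>.003])
# profile near front, right bay
for lo in np.arange(-.162,-.118,.003):
    m=ok&(abs(X[...,1]+.09)<.05)&(X[...,0]>=lo)&(X[...,0]<lo+.003)
    m2=ok&(abs(X[...,1]-.09)<.05)&(X[...,0]>=lo)&(X[...,0]<lo+.003)
    print("%.3f"%lo,np.percentile(Z[m],[10,50,90]).round(3),f[m].mean().round(),"| left",np.percentile(Z[m2],[10,50,90]).round(3),f[m2].mean().round())
E
```

```text
flat front/back
slope -0.0033 mid -0.1406 med -0.1407 n 32
slope 0.0002 mid -0.0028 med -0.0027 n 32
lip right bay min/max
slope -0.0023 mid -0.1440 med -0.1439 n 11
slope -0.0026 mid -0.1440 med -0.1437 n 11
lip left bay min/max
slope -0.0037 mid -0.1431 med -0.1432 n 35
slope -0.0102 mid -0.1424 med -0.1428 n 35
backstop right/left
slope 0.0053 mid 0.1446 med 0.1446 n 31
slope -0.0086 mid 0.1459 med 0.1456 n 31
flat sides
-0.12 -0.1756072429358801 0.0022990262175461556 gaps [(np.float64(-0.01760325766555489), np.float64(-0.0015729431007690524))]
-0.09 -0.17530650510653328 0.0008575677289585604 gaps [(np.float64(-0.171403426187255), np.float64(-0.16839839873740933)), (np.float64(-0.01791806591471202), np.float64(-0.0007356313100779465))]
-0.06 -0.1747672338541426 0.001950567724870236 gaps [(np.float64(-0.17078942255613178), np.float64(-0.16771614216256256)), (np.float64(-0.01847748425747103), np.float64(-0.0015134483093969253))]
-0.03 -0.17444889892120227 0.0023494615279820628 gaps [(np.float64(-0.1728823600526495), np.float64(-0.166472705882585)), (np.float64(-0.017527745637969414)
[... 355 characters left out ...]
41.0 | left [-0.002  0.001  0.003] 171.0
-0.147 [0.113 0.113 0.119] 146.0 | left [0.111 0.115 0.118] 163.0
-0.144 [0.119 0.142 0.146] 160.0 | left [0.1   0.114 0.118] 185.0
-0.141 [0.142 0.145 0.148] 178.0 | left [0.095 0.099 0.102] 198.0
-0.138 [0.143 0.146 0.149] 182.0 | left [0.096 0.1   0.104] 203.0
-0.135 [0.143 0.146 0.15 ] 185.0 | left [0.096 0.1   0.102] 204.0
-0.132 [0.142 0.145 0.148] 193.0 | left [0.095 0.099 0.103] 204.0
-0.129 [0.142 0.146 0.149] 203.0 | left [0.095 0.1   0.103] 204.0
-0.126 [0.143 0.146 0.149] 205.0 | left [0.095 0.099 0.103] 204.0
-0.123 [0.143 0.145 0.147] 204.0 | left [0.096 0.099 0.103] 204.0
-0.120 [0.142 0.144 0.149] 204.0 | left [0.096 0.099 0.101] 203.0
```

The carton is seated. Its front edge meets the lip with no board visible between them, the slope is about 0 rad, and its centre is x ≈ -72.5 mm. Next is the brown small box, at (690,158) in the last picture, directly under the gripper. The yellow one is farther right and isn't being touched.

>>> arm_command(motion=[[91.8,0,-11,-1,0,0,0],[91.8,50,0,0,0,0,0],[91.8,50,0,0,0,0,0],[91.8,40,0,0,0,0,0],[91.8,0,0,0,0,0,0]])

```text
clock: 14.52
position: [0.5428, -0.321, 0.2594]
ee_rot: [-1.182, 1.225, 1.192]
force: [-0.8, 0.4, 1.0]
width: 0.999
```

>>> arm_command(motion=[[91.8,30,0,0,0,0,0],[91.8,22,0,0,0,0,0],[91.8,14,0,0,0,0,0],[91.8,0,0,0,0,0,0]])

```text
clock: 15.02
position: [0.5435, -0.3221, 0.1966]
ee_rot: [-1.186, 1.224, 1.186]
force: [0.3, -0.4, 1.0]
width: 1.0
```

>>> arm_command(motion=[[55,0,0,0,0,0,0],[50,0,0,0,0,0,0],[50,0,0,0,0,0,0],[50,0,0,0,0,0,0],[50,0,0,0,0,0,0]], newtons=15)

```text
clock: 15.65
position: [0.5433, -0.3217, 0.1966]
ee_rot: [-1.186, 1.223, 1.186]
force: [-0.9, 2.4, 6.3]
width: 0.653
```

>>> arm_command(motion=[[50,-10,0,0,0,0,0],[50,-30,0,0,0,0,0],[50,-50,0,0,0,0,0],[50,-50,0,0,0,0,0],[50,0,0,0,0,0,0]], newtons=20)

```text
clock: 16.27
position: [0.5438, -0.3234, 0.3409]
ee_rot: [-1.192, 1.222, 1.179]
force: [-0.0, -0.1, -3.4]
width: 0.652
```

>>> arm_command(motion=[[50,-30,0,0,0,0,0],[50,-30,0,0,0,0,0],[50,0,0,0,-6,0,0],[50,0,0,0,0,0,0]])

```text
clock: 16.77
position: [0.5426, -0.3221, 0.3953]
ee_rot: [-1.261, 1.174, 1.264]
force: [-0.4, 0.3, -3.0]
width: 0.649
```

```bash
python3 - <<'E'
from h import *
f,w=cloud("scene");f2,w2=cloud("top")
print(pinpoint("scene","new_box_mid")[:2])
s=arm.observe();print(s["force"],s["width"],w2r(s["position"]))
p=r2w(.070,-.089);delta(*goal(p[0],p[1],.40,A+np.pi/2))
cv2.imwrite("pics/c.png",cv2.resize(f[60:240,150:390],None,fx=3,fy=3)[:,:,::-1])
E
```

```text
[{'point': [0.5377, -0.3212, 0.2293], 'p': 0.75}, {'point': [0.5299, -0.4686, 0.0268], 'p': 0.65}]
[-1.0758 -0.1605 -3.2963] 0.6557352515320898 [-0.0698 -0.2976]
pos [ 0.5428 -0.322   0.3951] tool z yaw 94.06858244541365 tilt [-0.0017  0.0008 -1.    ]
shift mm [  -4.9264 -138.5544  209.3617] turn deg [-0.3317  0.0506 -0.0954]
```

View pics/c.png

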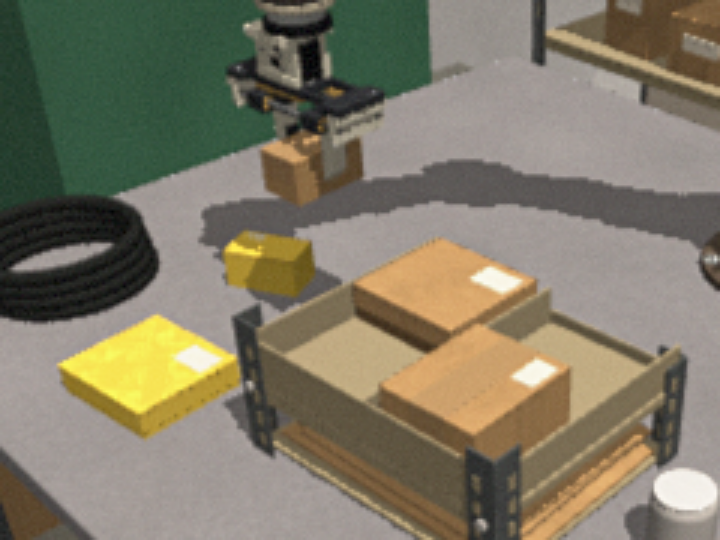

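The box is held level in the jaws at (310,165), and the carton sits at the front lip. I'll carry the box over the freed space now.

>>> arm_command(motion=[[50,0,-10,15,-0.3,0,0],[50,0,-22,33,0,0,0],[50,0,-24,36,0,0,0],[50,0,-24,37,0,0,0],[50,0,-24,36,0,0,0]])

```text
clock: 17.55
position: [0.6355, -0.1544, 0.3959]
ee_rot: [-1.267, 1.17, 1.268]
force: [-0.5, -0.3, -2.7]
width: 0.655
```

>>> arm_command(motion=[[50,0,-21,32,0,0,0],[50,0,-13.5,20,0,0,0],[50,0,0,0,0,0,0],[50,0,0,0,0,0,0]])

```text
clock: 18.05
position: [0.6644, -0.1041, 0.3961]
ee_rot: [-1.266, 1.173, 1.266]
force: [-0.8, 0.2, -2.8]
width: 0.654
```

```bash
python3 - <<'E'
from h import *
cloud("scene");cloud("top")
for c in("scene","top"):
    print([(w2r(r["point"]),r["point"][2],r["p"]) for r in pinpoint(c,"new_box_mid")[:2]])
s=arm.observe();print(s["force"],s["width"],w2r(s["position"]))
p=r2w(.070,-.089);delta(*goal(p[0],p[1],.2966,A+np.pi/2))
E
```

```text
[(array([ 0.066, -0.087]), 0.2264, 0.86), (array([-0.0945, -0.4447]), 0.0259, 0.86)]
[(array([-0.099 , -0.4471]), 0.0249, 0.78), (array([ 0.0695, -0.0903]), 0.2191, 0.62)]
[-0.2915  0.7996 -2.67  ] 0.6533178780546064 [ 0.0682 -0.0898]
pos [ 0.6644 -0.1043  0.3964] tool z yaw 94.37518451585093 tilt [ 0.     -0.0005 -1.    ]
shift mm [99.7872 -1.8047  0.8778] turn deg [-0.0251 -0.0264 -0.0013]
```

>>> arm_command(motion=[[50,20,-2,1,0,0,0],[50,30,0,0,0,0,0],[50,25,0,0,0,0,0],[50,15,0,0,0,0,0],[50,4,0,0,0,0,0]])

```text
clock: 18.88
position: [0.6665, -0.1021, 0.3016]
ee_rot: [-1.266, 1.172, 1.267]
force: [0.3, 0.3, -2.2]
width: 0.654
```

>>> arm_command(motion=[[50,2,0,0,0,0,0],[50,1,0,0,0,0,0],[50,0,0,0,0,0,0]])

```text
clock: 19.25
position: [0.6669, -0.1018, 0.2998]
ee_rot: [-1.267, 1.17, 1.266]
force: [-0.1, 1.7, -3.0]
width: 0.65
```

>>> arm_command(motion=[[50,1,0,0,0,0,0],[50,0,0,0,0,0,0]])

```text
clock: 19.5
position: [0.6667, -0.1017, 0.2983]
ee_rot: [-1.267, 1.171, 1.267]
force: [-0.7, -0.8, -3.1]
width: 0.65
```

>>> arm_command(motion=[[50,1,0,0,0,0,0],[50,0,0,0,0,0,0]])

```text
clock: 19.75
position: [0.6667, -0.1017, 0.2971]
ee_rot: [-1.267, 1.171, 1.267]
force: [0.1, 0.2, -3.3]
width: 0.653
```

>>> arm_command(motion=[[50,0.7,0,0,0,0,0],[50,0,0,0,0,0,0]])

```text
clock: 20.0
position: [0.6668, -0.1018, 0.2967]
ee_rot: [-1.267, 1.171, 1.267]
force: [-0.2, 0.1, -0.6]
width: 0.652
```

>>> arm_command(motion=[[50,0.5,0,0,0,0,0],[50,0,0,0,0,0,0]])

```text
clock: 20.25
position: [0.6668, -0.1018, 0.2966]
ee_rot: [-1.267, 1.171, 1.266]
force: [-2.8, 0.7, 4.8]
width: 0.649
```

The board is carrying the box. I'll release it gently and retreat.

>>> arm_command(motion=[[64,0,0,0,0,0,0],[70,0,0,0,0,0,0],[80,0,0,0,0,0,0],[80,0,0,0,0,0,0],[80,-3,0,0,0,0,0]])

```text
clock: 20.88
position: [0.6667, -0.1018, 0.2989]
ee_rot: [-1.266, 1.171, 1.267]
force: [0.2, -0.0, 0.2]
width: 0.868
```

>>> arm_command(motion=[[80,-8,0,0,0,0,0],[80,-20,0,0,0,0,0],[80,-35,0,0,0,0,0],[80,-40,0,0,0,0,0],[80,0,0,0,0,0,0]])

```text
clock: 21.5
position: [0.6675, -0.1022, 0.4065]
ee_rot: [-1.271, 1.167, 1.261]
force: [0.6, -0.4, -0.3]
width: 0.872
```

>>> arm_command(motion=[[80,0,15,-45,0,0,0],[80,0,15,-45,0,0,0],[80,0,15,-45,0,0,0],[80,0,15,-45,0,0,0],[80,0,0,0,0,0,0]])

```text
clock: 22.12
position: [0.6186, -0.2912, 0.4018]
ee_rot: [-1.263, 1.178, 1.261]
force: [0.2, -0.4, 0.6]
width: 0.871
```

```bash
python3 - <<'E'
from h import *
f,w=cloud("scene");f2,w2=cloud("top")
cv2.imwrite("pics/d.png",np.hstack([cv2.resize(f[110:240,190:370],None,fx=2.1,fy=2.1,interpolation=cv2.INTER_CUBIC),cv2.resize(f2[150:280,270:450],None,fx=2.1,fy=2.1,interpolation=cv2.INTER_CUBIC)])[:,:,::-1])
for c in("scene","top"):
  for t in("flat_carton","new_box_mid"):print(c,t,[(w2r(r["point"]),r["point"][2],r["p"]) for r in pinpoint(c,t)[:3]])
for t in("tall_carton","tin","parts_bin"):print(t,[r["point"] for r in pinpoint("top",t)[:1]])
rect(w2,box(w2,.42,.59,-.2,-.03,.13,.1475),"flat")
rect(w2,box(w2,.6,.73,-.17,-.03,.1475,.17),"new")
rect(w2,box(w2,.52,.76,-.005,.15,.16,.2),"tall")
X=(w2[...,:2]-O)@np.array([[np.cos(A),-np.sin(A)],[np.sin(A),np.cos(A)]]);Z=w2[...,2]
for y in(-.15,-.09,-.03):
    m=(abs(X[...,1]-y)<.012)&(Z>.139)&(Z<.1525)&(X[...,0]<.005)&(X[...,0]>-.16);print(y,X[m][:,0].min(),X[m][:,0].max())
s=arm.observe();print(s["force"],s["clock"])
E
```

```text
scene flat_carton [(array([ 0.1561, -0.3539]), 0.0002, 0.92), (array([-0.0696, -0.0921]), 0.0971, 0.87)]
scene new_box_mid [(array([-0.0956, -0.4442]), 0.0237, 0.95), (array([ 0.069 , -0.0862]), 0.1259, 0.67)]
top flat_carton [(array([-0.0703, -0.0943]), 0.0996, 0.74), (array([ 0.1551, -0.357 ]), 0.0049, 0.69)]
top new_box_mid [(array([ 0.072 , -0.0875]), 0.1222, 0.97)]
tall_carton [[0.653, 0.0756, 0.1007]]
tin [[0.5431, 0.2449, -0.002]]
parts_bin [[0.4679, 0.5486, 0.0034]]
flat n 296 z 0.14464679607582853 ctr (504.7218017578125, -150.0872039794922) size (92.32124328613281, 96.08902740478516) ang 0.07806947827339172
new n 445 z 0.15199849224069295 ctr (666.9588623046875, -104.00972747802734) size (100.73979949951172, 60.477359771728516) ang 4.475803852081299
tall n 1483 z 0.17441154996790398 ctr (652.0770263671875, 70.13536071777344) size (140.75880432128906, 121.0145034790039) ang 5.728898525238037
-0.15 -0.14175494424035615 -0.0011145315354612307
-0.09 -0.1420485341478681 -0.0013751307995362044
-0.03 -0.14171043826474164 -0.003175902143824675
[-0.252  -0.3231 -0.0286] 22.575
```

View pics/d.png

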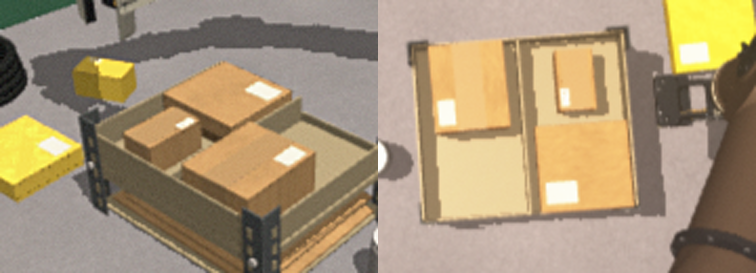

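```bash
python3 -c "
from cell import arm
print(arm.sign_off())"
```

```text
the job is handed in; nothing more can be done
None
```

The flat carton is drawn forward against the front lip, and the new brown box stands behind it in the same bay. I handed the job in at 22.6 s of the 72 s allowed; sign-off gives no verdict.

- **Flat carton:** I drew it with about 12–18 N of downward press, under the 30 N limit. The drag force then jumped from about 4 N to 9 N as it met the lip. The last depth check put its front edge at the lip with no board visible between, and within about 0.02 rad of square.
- **New box:** The board took its weight before I opened the fingers. It reads x +70 mm and mid-height 122–126 mm. It is aligned with the rack to within about 0.1° (top-view fit) and looks level in the last picture.
- **Other stock:** The tall carton, tin and parts bin read the same as at the start within measuring error. I left the yellow look-alikes alone. The robot is clear, with about 0 N on the tool.

**Disagreement:** The carton's centre should be at x -73 mm when fully home. The trained networks put it at -70 mm, while my depth-edge estimate, corrected against the lip, gives about -72.5 mm. The networks are good to about 4 mm and the camera to about 2 mm, so I relied on the rise in force at the lip and the depth edges. A remaining gap of 1–2 mm can't be ruled out from the images alone.

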